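# Check that a jig rest pin moves freely

### The arm

A 6-joint arm with a two-finger parallel gripper is mounted at the origin on the work surface. World frame = base frame: x ahead of the robot, y to its left, z up, the work surface at z = 0. Lengths are in mm, angles in rad, forces in N, time in s.
With the tool pointing down it reaches from about 425 to 950 mm from the base axis. Payload 3.5 kg.
Tool frame: the origin (TCP) lies at the very end of the fingers, on their centre line; the grasp point (between the pads) lies 19 mm behind it (ctrl.tcp_to_grasp is the distance from the TCP to the grasp point, in mm); z points along the fingers, y is the line along which they close (so a half turn about z gives the same grasp; the last joint's range is limited). The gripper opens to 85 mm and grips with 20 to 120 N. Pads are 22 mm wide; open, the fingers measure 114 mm over their backs; the gripper's body (76 mm by 85 mm) begins 54 mm behind the grasp point. The pads swing forward as they close: fully open they stand 13 mm farther back than shut.
Start: joints at [1.095, 0.286, 1.577, -0, 1.279, -0.15], TCP at [216.008, 639.489, 231.325] pointing down, gripper open.
Joint ranges: [-2.77, 2.77], [-0.9, 2.22], [0.21, 2.48], [-1.53, 4.67], [0.24, 2.81], [-2.84, 2.84]. Speed limits (rad/s): [2.79, 2.79, 3.14, 3.14, 3.14, 3.14].

### API

Orientations are given as a unit quaternion [x, y, z, w].
In Python, from cell import ctrl, eyes gives the robot as it stands. The module is installed in compiled form; this text tells all that it offers.
- The arm moves only by the tool servo_tool, never from a script. Its argument "plan" is a list of rows, each a list of 7 numbers: the shift along the world's x, y, z in m, then the turn, a rotation vector about the world's x, y, z in degrees, then the opening, from -1 (shut) to 1 (fully open), so that 0 is half open. In form: [[dx, dy, dz, wx, wy, wz, jaw], ...]. A call has 1 to 20 rows; each row is the pose to reach, as a shift and turn from the pose commanded when the call began; what a row does not reach only later rows make up. A row lasts 1/8 s, in which the tool goes at most 62.5 mm and 10.7 degrees, less where a joint would pass 70% of its speed; a pose out of reach is approached as far as the arm can. A call with a gripper value outside its range is refused whole. The fingers move at their own pace and stop on an object; "force" is the grip in N (left out, the last holds). Time passes only in rows, so rows that repeat a pose let the fingers close. It gives the time, the measured TCP pose, the force, the opening and the grip force at its end, in the units of the state.
- ctrl.observe(): the state, without advancing time (a new reading comes with each control period).
- eyes.capture(name): name is "scene" or "top" or "wrist"; returns a dict with "color" (384x512x3 uint8, red, green, blue), "mtx" (3x3 intrinsics, pixels), "origin" and "orientation" of the camera in the world. Camera axes: x right, y up, looking along -z (the intrinsics and any distortion apply to the point x, -y, -z); pixel columns grow to the right and rows downward; lengths in mm; the calibration is good to about 2 mm. The wrist camera is an equidistant fisheye: a pixel r from the principal point sees the ray r / f radians off the axis. A picture is of the moment at which its call begins. There is no depth.
- ctrl.sign_off(): hands the job in; it is judged then, once.
The state is a dict: "time": time; "q": joint angles; "dq": joint speeds; "effort": joint torques, N m; "eef_pos": TCP position; "eef_rot": TCP orientation; "contact_force": force on the tool from outside, world axes, zero at the start; "wrist_torque": the same for the moment, N m; "grip_width": finger opening in mm; "gripper_force": force on a finger pad.
Only numpy, scipy, OpenCV 4.12 (cv2) and the standard library are available. Lean on these libraries where they do the work, as an engineer would, in place of code of your own. Each camera call takes 0.05 s, during which the arm holds its last target. There are 200 camera calls.

### The job

Before the next tube is welded, check that the spring pin with the broad flat round head on the jig plate is not stuck: put your fingertips on top of it, press it gently down most of the way, keep it down for about two seconds, then let it spring right back up and move clear. Leave the other three pins untouched and do not shift or lift anything else lying around.

Things in the scene. Friction and masses are not known exactly. Their poses are not given: they have to be found in the camera images.
- jig: dark steel welding-jig plate, 240 x 240 x 25 mm, lying fixed on the table (top face 25 mm above it), with rows of shallow black dots for holes; four spring pins stand on it, one near each corner of a 100 mm square about its middle (about 50 mm from the middle in the plate's x and y), and which pin stands where changes; origin: centre of its underside, x and y along its edges
- broad_top (a point): centre of the top face of the BROAD pin's head: a flat round plain steel head 42 mm across and 10 mm thick, the widest of the four. At rest the top face is level, 80 mm above the table (55 mm above the plate). The point moves down with the head.
- broad_head (a joint): how far the broad head is pressed down, in m: 0 at rest (up), 0.012 at its stop. It slides straight down; a spring pushes it back up (about 2.5 N to start it moving, about 7.5 N near the stop, rising evenly). Past the stop it is rigid.
- broad_pin: the broad pin as a whole, with its head; its fixed round foot on the plate is 42 mm across; origin: centre of the foot's underside, 55 mm below the top at rest
- small_top (a point): centre of the top of the small pin: plain steel, small flat round head, 22 mm across and 10 mm thick; top also 80 mm above the table at rest
- small_pin: the small pin as a whole, with its head; its fixed round foot on the plate is 42 mm across; origin: centre of the foot's underside, 55 mm below the top
- small_head (a joint): how far the small head is pressed down, in m: 0 at rest, 0.012 at its stop, same spring
- square_top (a point): centre of the top of the square pin: plain steel, flat square head, 26 x 26 mm and 10 mm thick; top also 80 mm above the table at rest
- square_pin: the square pin as a whole, with its head; its fixed round foot on the plate is 42 mm across; origin: centre of the foot's underside, 55 mm below the top
- square_head (a joint): how far the square head is pressed down, in m: 0 at rest, 0.012 at its stop, same spring
- cone_top (a point): centre of the top of the cone pin: plain steel, cone-shaped head, 28 mm across at its foot, with a point 4 mm across; top also 80 mm above the table at rest
- cone_pin: the cone pin as a whole, with its head; its fixed round foot on the plate is 42 mm across; origin: centre of the foot's underside, 55 mm below the top
- cone_head (a joint): how far the cone head is pressed down, in m: 0 at rest, 0.012 at its stop, same spring
- coupling: steel pipe coupling, a plain tube 34 mm across and 40 mm tall standing on end on the jig plate, in the middle between the four pins; origin: centre of its underside
- nut: big steel hex nut, about 35 mm across and 18 mm thick, lying on the jig plate near the middle of one edge; origin: centre of its underside
- hammer: hammer with a wooden handle, 260 mm long, lying on the table beside the jig plate; origin: underside, near the middle of its length
- brush: wooden-handled brush, 200 mm long, lying on the table at the other side of the jig plate, outside the tape and magnet; origin: underside, near the middle
- tape: black tape measure, 70 x 36 mm and 62 mm tall, standing on the table close beside the jig plate; origin: centre of its underside
- magnet: grey triangular welding magnet, about 90 mm long and 20 mm tall, lying on the table close beside the jig plate; origin: underside
- clamp: small blue C-clamp, about 125 mm long and 26 mm tall, lying on the table beyond the jig plate; origin: underside
- disc: brown abrasive disc, 115 mm across and 14 mm thick, lying on the table beyond the jig plate; origin: centre of its underside

How it is judged (in metres and radians):
On the way, in this order (a step that is already met when the one before it is completed fails the run):
1. the broad head is pressed at least 8 mm of its 12 mm and kept there by the fingers for 1.2 s (value of joint broad_head above 0.008 m and contact force between the fingers and broad_pin above 1 N), for 1.2 s.
2. the broad head is let up again (value of joint broad_head below 0.0015 m), for 0.1 s.
At the end, for the whole second after the job is handed in: All four pins are fully up (the broad one within 1.5 mm, the others within 2 mm), every loose thing is at rest within 15 mm of where it started, and the coupling still stands upright (value of joint broad_head below 0.0015 m and value of joint each of small_head, square_head, cone_head below 0.002 m and distance of each of coupling, nut, hammer, brush, tape, magnet, clamp, disc from where it was at the start of the episode below 0.015 m and linear speed of each of coupling, nut, hammer, brush, tape, magnet, clamp, disc below 0.02 m/s and angle between coupling's own z axis and vertical below 0.1 rad); the robot touches nothing.
It fails at once if the small, square or cone pin is touched (over 1 N) or pressed (contact force between any of the arm, the fingers and small_pin above 1 N or value of joint any of small_head, square_head, cone_head above 0.003 m or contact force between any of the arm, the fingers and square_pin above 1 N or contact force between any of the arm, the fingers and cone_pin above 1 N).
It fails at once if a loose thing is shifted or lifted by more than 15 mm (distance of any of coupling, nut, hammer, brush, tape, magnet, clamp, disc from where it was at the start of the episode above 0.015 m).
It fails at once if the robot pushes harder than 30 N on anything (contact force between any of the fingers, the arm and anything else above 30 N).
It also fails if it takes over 40 s, if anything falls off the work surface, if the arm or the gripper's body presses on something with over 40 N, if the wrist force passes 120 N, or if a joint passes its speed limit or range.

## Working session

There is one attempt and no reset: what is moved stays moved. The work goes in short steps, Python scripts to look and compute and a tool call to move; the robot and the scene stay as the last step left them, time stands still between calls to the robot, and variables do not carry over. Pictures are saved under pics/ and viewed, at most 10 in all, crops included, and the job is handed in when it is done.

Besides the shell and the picture viewer there is one more tool, called after "Request:" as a command line: name --pt "numbers of a row" for each row, then --argument value for the rest. servo_tool: Moves the arm, as the interface text tells. Its arguments: {"type":"object","properties":{"plan":{"type":"array"},"force":{"type":"number"}},"required":["plan"]}

```bash
mkdir -p pics
cat > h.py <<'E'
import numpy as np,cv2
from scipy.spatial.transform import Rotation as R
from cell import ctrl,eyes
def snap(n,f):
    c=eyes.capture(n); cv2.imwrite(f'pics/{f}.png',c['color'][:,:,::-1]); np.savez(f'{f}.npz',**{k:np.array(v) for k,v in c.items()}); return c
def ray(f,u,v,z,fish=False):
    c=np.load(f'{f}.npz'); m=c['mtx']; x=(u-m[0,2])/m[0,0]; y=(v-m[1,2])/m[1,1]
    if fish:
        r=np.hypot(x,y); d=np.array([np.sin(r)*x/r,-np.sin(r)*y/r,-np.cos(r)])
    else: d=np.array([x,-y,-1])
    d=R.from_quat(c['orientation']).apply(d); o=c['origin']; return o+d*(z-o[2])/d[2]
E
python3 - <<'E'
from h import *
for n in('top','scene'):
    c=snap(n,n+'0'); print(n,c['mtx'],c['origin'],c['orientation'])
print(ctrl.observe())
E
```

```text
top [[424.78526963   0.         256.20602711]
 [  0.         424.78526963 187.19445951]
 [  0.           0.           1.        ]] [ 560.82215334   55.34592564 1001.52372088] [-0.02797995  0.02448784  0.71171582 -0.70148275]
scene [[401.33167486   0.         248.83300671]
 [  0.         401.33167486 190.66500405]
 [  0.           0.           1.        ]] [971.26856209 580.30139342 804.25890753] [0.1000007  0.34345384 0.89776916 0.25700166]
{'time': 0.1, 'q': array([ 1.09497969e+00,  2.87104254e-01,  1.57803252e+00, -2.14797153e-05,
        1.27858307e+00, -1.50012974e-01]), 'dq': array([ 0.00031513, -0.00161465, -0.00494397, -0.00124215, -0.00033843,
       -0.00103489]), 'effort': array([ 1.40322489e-03, -4.07295156e+01, -2.93699312e+01, -1.65627403e-04,
        3.43702668e-03, -5.66512469e-06]), 'eef_pos': array([215.75894659, 638.9647581 , 230.06632933]), 'eef_rot': array([ 1.62179143e-01,  9.86760758e-01, -1.01511025e-03, -3.17627228e-04]), 'contact_force': array([ 0.05718527, -0.11620199,  0.200354  ]), 'wrist_torque': array([-2.67883580e-05, -6.05543869e-02,  7.63582552e-03]), 'gripper_force': 0.0, 'grip_width': 85.33089166215726}
```

View pics/top0.png

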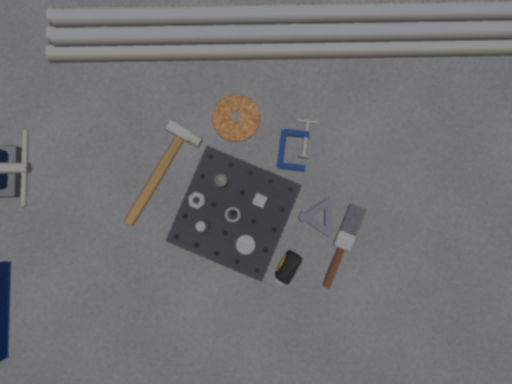

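View pics/scene0.png

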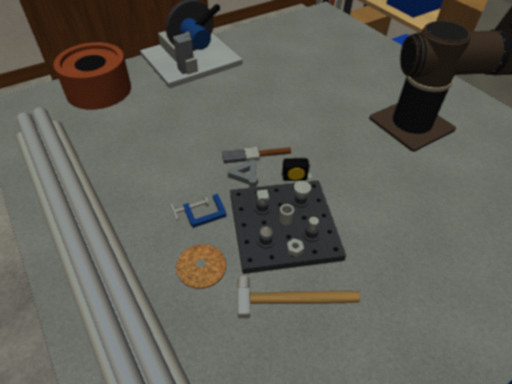

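The top view shows the broad head at about (245,245), small at (201,227), square at (260,200), cone at (221,180) and coupling at (233,214). In the scene view the broad head is at about (302,189), with the tape measure right beside it.

Run:
```python
from h import *
for n,p in dict(broad=(245,245),small=(201,227),square=(260,200),cone=(221,180)).items(): print(n,ray('top0',*p,80).round())
print('coupl',ray('top0',233,214,65).round(),'tape',ray('top0',289,267,62).round())
print('scene broad',ray('scene0',302,188,80).round(), 'small',ray('scene0',314,220,80).round())
g=cv2.imread('pics/top0.png'); s=cv2.imread('pics/scene0.png')
a=cv2.resize(g[220:300,210:310],(500,400),interpolation=2); b=cv2.resize(s[140:200,260:335],(500,400),interpolation=2)
cv2.imwrite('pics/crop.png',np.vstack([a,b])[:600] if 0 else cv2.resize(np.hstack([a,b]),(800,320)))
```

```text
broad [505.  85.  80.]
small [545. 180.  80.]
square [601.  52.  80.]
cone [646. 136.  80.]
coupl [572. 111.  65.] tape [455. -10.  62.]
scene broad [510.  91.  80.] small [546. 185.  80.]
```

View pics/crop.png

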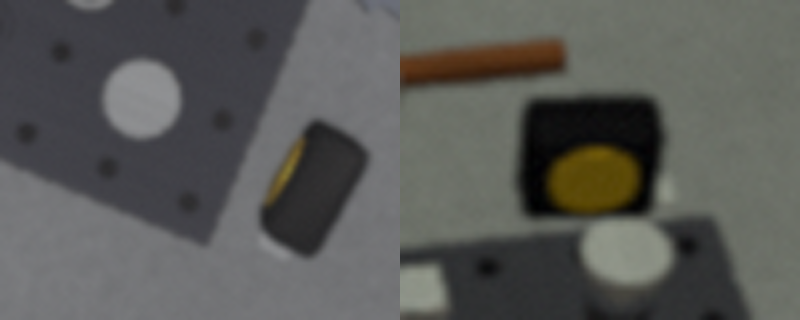

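Broad head at about (506,87); the pin spacings come out at 101–103 mm, as expected. I'll move above it with the fingers shut.

Request:
servo_tool --pt "0.01 -0.02 0 0 0 0 -1" --pt "0.025 -0.05 0 0 0 0 -1" --pt "0.045 -0.085 0 0 0 0 -1" --pt "0.065 -0.12 0 0 0 0 -1" --pt "0.085 -0.16 0 0 0 0 -1" --pt "0.105 -0.2 0 0 0 0 -1" --pt "0.125 -0.24 0 0 0 0 -1" --pt "0.145 -0.28 0 0 0 0 -1" --pt "0.165 -0.32 0 0 0 0 -1" --pt "0.185 -0.36 0 0 0 0 -1" --pt "0.205 -0.395 0 0 0 0 -1" --pt "0.225 -0.43 -0.01 0 0 0 -1" --pt "0.245 -0.465 -0.02 0 0 0 -1" --pt "0.26 -0.495 -0.03 0 0 0 -1" --pt "0.275 -0.52 -0.04 0 0 0 -1" --pt "0.283 -0.538 -0.05 0 0 0 -1" --pt "0.288 -0.548 -0.06 0 0 0 -1" --pt "0.29 -0.552 -0.065 0 0 0 -1" --pt "0.29 -0.552 -0.07 0 0 0 -1" --pt "0.29 -0.552 -0.07 0 0 0 -1"

```text
time: 2.6
eef_pos: [505.6, 88.1, 161.0]
eef_rot: [0.162, 0.987, 0.0, -0.0]
contact_force: [0.1, -0.1, -0.4]
grip_width: 0.0
gripper_force: 0.0
```

Run:
```python
from h import *
c=snap('wrist','w1'); print(c['mtx'],c['origin'],c['orientation']); snap('scene','s1')
s=ctrl.observe(); print(s['time'],s['eef_pos'],s['eef_rot'],s['contact_force'],s['grip_width'])
a=cv2.imread('pics/w1.png');b=cv2.imread('pics/s1.png')[90:240,200:400]
cv2.imwrite('pics/j1.png',np.hstack([cv2.resize(a,(400,300)),cv2.resize(b,(400,300))]))
```

```text
[[297.31863964   0.         254.13793112]
 [  0.         297.31863964 191.84204488]
 [  0.           0.           1.        ]] [429.18345562 113.94795852 304.06072791] [-0.12906112 -0.09319573  0.57615185  0.80168998]
2.7 [506.00283503  87.9972775  161.6050494 ] [1.61758092e-01 9.86830412e-01 6.79184887e-05 2.28252887e-04] [ 0.53254558  0.80087364 -0.15257134] -0.39615478400480314
```

View pics/w1.png

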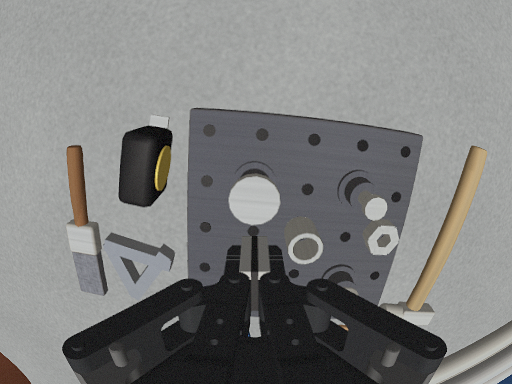

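View pics/j1.png

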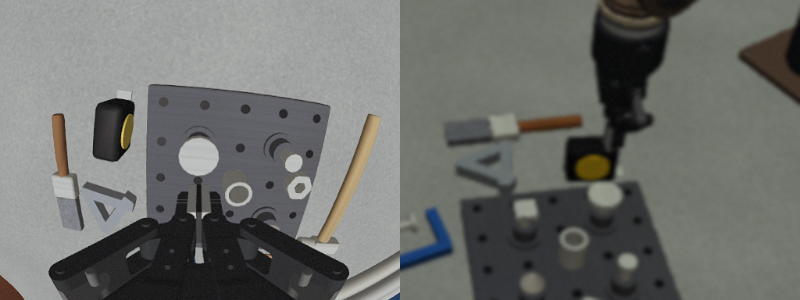

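The wrist view shows the broad head at (254,201), with fingertips at about (254,237) above it. The small pin is at (375,208) and the coupling at (305,247).

Run:
```python
from h import *
print(ray('w1',254,201,80,True),ray('w1',254.2,237,161.5,True),ray('w1',375,208,80,True),ray('w1',305,248,65,True))
```

```text
[506.85338598  87.88152419  80.        ] [498.14265931  90.90139621 161.5       ] [546.48141876 184.10505615  80.        ] [571.14026957 116.03191937  65.        ]
```

The close look gives (507, 88), so the TCP is within 1 mm. Descending to just above it.

Request:
servo_tool --pt "0.001 0 -0.012 0 0 0 -1" --pt "0.001 0 -0.026 0 0 0 -1" --pt "0.001 0 -0.04 0 0 0 -1" --pt "0.001 0 -0.052 0 0 0 -1" --pt "0.001 0 -0.062 0 0 0 -1" --pt "0.001 0 -0.07 0 0 0 -1" --pt "0.001 0 -0.074 0 0 0 -1" --pt "0.001 0 -0.076 0 0 0 -1" --pt "0.001 0 -0.076 0 0 0 -1" --pt "0.001 0 -0.076 0 0 0 -1"

```text
time: 3.95
eef_pos: [507.3, 87.5, 85.7]
eef_rot: [0.162, 0.987, 0.0, 0.0]
contact_force: [0.2, 0.7, 0.2]
grip_width: -0.3
gripper_force: 0.0
```

Request:
servo_tool --pt "0 0 -0.001 0 0 0 -1" --pt "0 0 -0.002 0 0 0 -1" --pt "0 0 -0.003 0 0 0 -1" --pt "0 0 -0.004 0 0 0 -1" --pt "0 0 -0.005 0 0 0 -1" --pt "0 0 -0.006 0 0 0 -1" --pt "0 0 -0.007 0 0 0 -1" --pt "0 0 -0.008 0 0 0 -1" --pt "0 0 -0.008 0 0 0 -1" --pt "0 0 -0.008 0 0 0 -1"

```text
time: 5.2
eef_pos: [507.0, 87.5, 77.5]
eef_rot: [0.162, 0.987, -0.0, 0.0]
contact_force: [-1.9, 0.9, 3.4]
grip_width: 0.5
gripper_force: 1.8
```

Contact: 3.4 N at about 2.5 mm of travel, which matches the spring. Pressing 7.5 mm further and holding.

Request:
servo_tool --pt "0 0 -0.001 0 0 0 -1" --pt "0 0 -0.002 0 0 0 -1" --pt "0 0 -0.003 0 0 0 -1" --pt "0 0 -0.004 0 0 0 -1" --pt "0 0 -0.005 0 0 0 -1" --pt "0 0 -0.006 0 0 0 -1" --pt "0 0 -0.007 0 0 0 -1" --pt "0 0 -0.0075 0 0 0 -1" --pt "0 0 -0.0075 0 0 0 -1" --pt "0 0 -0.0075 0 0 0 -1"

```text
time: 6.45
eef_pos: [507.1, 87.5, 70.2]
eef_rot: [0.162, 0.987, -0.0, -0.0]
contact_force: [-2.8, -0.4, 6.4]
grip_width: 0.0
gripper_force: 3.3
```

Request:
servo_tool --pt "0 0 -0.0005 0 0 0 -1" --pt "0 0 -0.0005 0 0 0 -1" --pt "0 0 -0.0005 0 0 0 -1" --pt "0 0 -0.0005 0 0 0 -1" --pt "0 0 -0.0005 0 0 0 -1" --pt "0 0 -0.0005 0 0 0 -1" --pt "0 0 -0.0005 0 0 0 -1" --pt "0 0 -0.0005 0 0 0 -1" --pt "0 0 -0.0005 0 0 0 -1" --pt "0 0 -0.0005 0 0 0 -1" --pt "0 0 -0.0005 0 0 0 -1" --pt "0 0 -0.0005 0 0 0 -1" --pt "0 0 -0.0005 0 0 0 -1" --pt "0 0 -0.0005 0 0 0 -1" --pt "0 0 -0.0005 0 0 0 -1" --pt "0 0 -0.0005 0 0 0 -1"

```text
time: 8.45
eef_pos: [507.1, 87.5, 69.8]
eef_rot: [0.162, 0.987, -0.0, -0.0]
contact_force: [-3.6, -0.2, 6.0]
grip_width: -0.0
gripper_force: 3.4
```

The force reads a bit low for a 10.2 mm press. I'll add 1 mm and hold a little longer for margin; it stays above the stop.

Request:
servo_tool --pt "0 0 -0.0005 0 0 0 -1" --pt "0 0 -0.001 0 0 0 -1" --pt "0 0 -0.001 0 0 0 -1" --pt "0 0 -0.001 0 0 0 -1" --pt "0 0 -0.001 0 0 0 -1" --pt "0 0 -0.001 0 0 0 -1" --pt "0 0 -0.001 0 0 0 -1" --pt "0 0 -0.001 0 0 0 -1" --pt "0 0 -0.001 0 0 0 -1" --pt "0 0 -0.001 0 0 0 -1" --pt "0 0 -0.001 0 0 0 -1" --pt "0 0 -0.001 0 0 0 -1" --pt "0 0 -0.001 0 0 0 -1"

```text
time: 10.07
eef_pos: [507.1, 87.5, 68.8]
eef_rot: [0.162, 0.987, -0.0, -0.0]
contact_force: [-3.1, 0.5, 7.0]
grip_width: -0.3
gripper_force: 3.6
```

7.0 N at 11.2 mm, consistent with the spring. Releasing and moving clear.

Request:
servo_tool --pt "0 0 0.002 0 0 0 -1" --pt "0 0 0.004 0 0 0 -1" --pt "0 0 0.006 0 0 0 -1" --pt "0 0 0.008 0 0 0 -1" --pt "0 0 0.01 0 0 0 -1" --pt "0 0 0.012 0 0 0 -1" --pt "0 0 0.015 0 0 0 -1" --pt "0 0 0.02 0 0 0 -1" --pt "0 0 0.03 0 0 0 -1" --pt "0 0 0.045 0 0 0 -1" --pt "0 0 0.065 0 0 0 -1" --pt "0 0 0.085 0 0 0 -1" --pt "0 0 0.1 0 0 0 -1" --pt "0 0 0.11 0 0 0 -1" --pt "0 0 0.115 0 0 0 -1" --pt "0 0 0.115 0 0 0 -1" --pt "0 0 0.115 0 0 0 -1"

```text
time: 12.2
eef_pos: [506.6, 87.5, 182.5]
eef_rot: [0.162, 0.987, -0.0, -0.001]
contact_force: [0.1, 1.0, 0.0]
grip_width: 0.4
gripper_force: 0.0
```

Run:
```python
from h import *
snap('scene','s2'); s=ctrl.observe(); print(s['time'],s['eef_pos'],s['contact_force'])
a=cv2.imread('pics/s1.png')[130:330,160:380];b=cv2.imread('pics/s2.png')[130:330,160:380]
cv2.imwrite('pics/j2.png',cv2.resize(np.hstack([a,b]),(800,364)))
```

```text
12.25 [506.53229538  87.49233314 182.49025086] [-0.39563474 -0.26013946 -0.7239371 ]
```

View pics/j2.png

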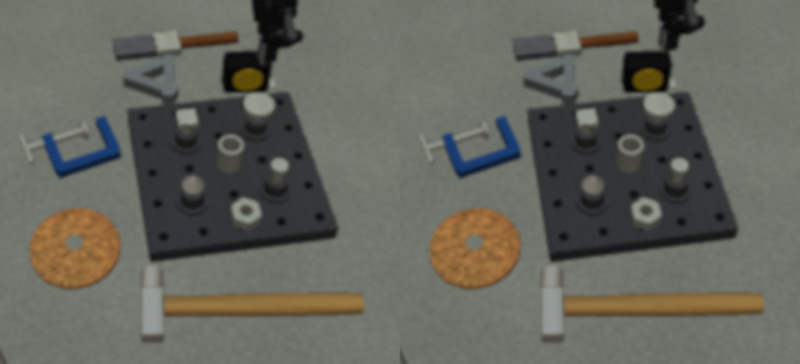

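Before (left) and after (right) match: the broad head is back up at (259,105) and (659,105), and nothing else has moved.

```bash
python3 -c "from cell import ctrl; print(ctrl.sign_off())"
```

```text
the job is handed in; nothing more can be done
None
```

The broad pin isn't stuck: I pressed it about 10–11 mm and held it there for over 3 s, then it sprang back up; the before and after pictures show nothing else moved, and the job is handed in (no verdict was returned).

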